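# Lift a circuit board out of its jig with a spatula and put it away in the parts tray

### The job

The circuit board sits in the aluminium jig with no room for fingers: slide the spatula under it from the open end, lift it out on the blade and lay it flat across the four posts of the stand. Then draw the spatula out and stand it back down on the bench, anywhere free, take the board by its edges with the gripper, and set it down flat, parts side up, in the large bay of the black tray. Do not tip or drop the board, and leave everything else on the bench where it is.

Things in the scene. Friction and masses are not known exactly. Their poses are not given: they have to be found in the camera images.
- board: green circuit board 96 (own x) x 64 (own y) x 3 mm, about 70 g, flat parts up to 3 mm high on its upper face. Origin: centre of its underside, z up out of the parts side. Starts in the jig, long side along the jig's x, underside 40 mm above the bench; there is finger room across its 64 mm width only once it is out of the jig
- spatula: cranked spatula, 217 mm long, 160 g: low steel blade, raised wooden handle. x runs from handle to blade tip, z up. Origin: below the middle of the handle, level with the blade's underside (z = 0). A sloping shank joins handle and blade at x = 26 to 50 mm; a foot plate 34 mm wide at x = -46 mm holds the handle up, so it stands level on the bench on blade and foot
- spatula_grip (a point): grip point in the middle of the spatula's handle, 51 mm above the spatula's origin; the handle is 18 mm wide (y), 22 mm tall (z = 40 to 62 mm) and runs from x = -52 to 40 mm
- spatula_tip (a point): middle of the blade's tip, 165 mm ahead of the spatula's origin; the blade is 30 mm wide, 2.5 mm thick, flat from x = 50 to 165 mm
- jig: fixed aluminium jig, base 126 (own x) x 96 x 12 mm; origin: centre of its underside. Two ledges along x, tops at z = 40 mm, carry the board's long edges; side walls outside them, 70 mm apart inside and 90 mm outside, rise to z = 56 mm, 3 mm clear of the board. Open at its -x end; at +x two stops on the ledges (faces at x = 52 mm, up to z = 56 mm) keep the board from sliding
- jig_mouth (a point): middle of the jig's open end at x = -55, z = 26 mm of the jig: mouth of the channel under the board, 44 mm wide (y), from z = 12 mm (base) up to the board at z = 40 mm, running along x right through the jig, open at both ends
- stand: fixed stand: black base 110 (own x) x 84 x 8 mm, origin: centre of its underside. Four upright round posts 12 mm across with rubber tops at z = 48 mm stand at x = +-34, y = +-27 mm: a lane 42 mm wide runs along x between them, and 56 mm is free between the two posts of each side. The board is to lie across the four posts, long side along x
- tray: fixed black plastic parts tray 208 (own x) x 128 x 30 mm tall: a large empty bay, inside 150 (x) x 120 (y) mm, and beyond it at +x a row of four small bays with screws. Origin: under the centre of the LARGE bay; its floor is at z = 4 mm, walls 4 mm thick, tops at z = 30 mm
- bit_holder: bystander: yellow plastic block 70 x 22 x 14 mm with a row of screwdriver bits; origin: centre of its underside
- screwdriver: bystander: screwdriver lying on the bench, 160 mm long
- screw_jar: bystander: small clear jar with a black cap, 52 mm across, 60 mm tall; origin: centre of its underside
- tape: bystander: roll of pale tape lying flat, 76 mm across, 24 mm tall; origin: centre of its underside
- multimeter: bystander: grey multimeter 150 x 75 x 30 mm; origin: centre of its underside
- phone: bystander: black phone 150 x 72 x 9 mm lying flat; origin: centre of its underside
Things that resemble listed ones, but are neither listed nor needed, are in the scene too. Leave any blue or yellow look-alike of the jig alone.

How it is judged:
By the outcome, as a careful person would: the job done as asked, in the order asked, and still so for the second after the job is handed in, with the robot touching nothing.
It also fails if it takes over 72 s, if anything falls off the work surface, if the arm or the gripper's body presses on something with over 40 N, if the wrist force passes 120 N, or if a joint passes its speed limit or range.

### The arm

A 6-joint arm with a two-finger parallel gripper is mounted at the origin on the work surface. World frame = base frame: x ahead of the robot, y to its left, z up, the work surface at z = 0. Lengths are in mm, angles in rad, forces in N, time in s.
With the tool pointing down it reaches from about 325 to 900 mm from the base axis. Payload 6.1 kg.
Tool frame: the origin (TCP) lies midway between the tips of the shut fingers; the grasp point (between the pads) lies 19 mm behind it; z points along the fingers, y is the line along which they close (so a half turn about z gives the same grasp; the last joint's range is limited). The gripper opens to 87 mm and grips with 3 to 60 N. Pads are 19 mm wide; open, the fingers measure 117 mm over their backs; the gripper's body (75 mm by 190 mm) begins 51 mm behind the grasp point.
Start: joints at [-1.306, 0.22, 1.526, -0, 1.395, -0.126], TCP at [238.073, -577.873, 222.538] pointing down, gripper open.
Joint ranges: [-2.98, 2.98], [-0.91, 2.08], [0.09, 2.57], [-1.24, 4.39], [0.2, 2.65], [-2.68, 2.68]. Speed limits (rad/s): [2.57, 2.57, 3.01, 3.14, 3.14, 3.14].

### API

Orientations are given as a unit quaternion [w, x, y, z].
In Python, from bench import * gives the robot as it stands.
- The arm moves only by the tool drive_tool, never from a script. Its argument "commands" is a list of rows, each a list of 3 entries, a list of its own where there are three numbers: the closure in counts, from 0 (fully open) to 255 (shut), then the shift along the world's x, y, z scaled (see below), then the turn, a rotation vector about the world's x, y, z scaled (see below). In form: [[gripper, [tx, ty, tz], [wx, wy, wz]], ...]. A call has exactly 10 rows; each row shifts and turns the commanded pose from where the row before left it; what a row does not reach is not made up. The controller multiplies each number of a shift by 0.1 m and each number of a turn by 45 degrees. A row lasts 1/12 s, in which the tool goes at most 41.7 mm and 7.16 degrees, less where a joint would pass 70% of its speed; a pose out of reach is approached as far as the arm can. A call with a number of a shift or a turn outside -1 to 1 is refused whole. A call with a gripper value outside its range is refused whole. The fingers move at their own pace and stop on an object; "squeeze" is the grip in N (left out, the last holds). Time passes only in rows, so rows that do not move let the fingers close, or fill a call up. It gives the time, the measured TCP pose, the force, the opening and the grip force at its end, in the units of the state.
- sense(): the state, without advancing time (a new reading comes with each control period).
- read_camera(name): name is "side" or "top" or "wrist"; returns (picture, depth): 400x640x3 uint8, red, green, blue; 400x640 float32, mm along the optical axis (not along the pixel's ray), 0 where there is no reading.
- camera_info(name): a dict with "mtx" (3x3 intrinsics, pixels), "position" and "attitude" of the camera in the world. Camera axes: x right, y up, looking along -z (the intrinsics and any distortion apply to the point x, -y, -z); pixel columns grow to the right and rows downward; lengths in mm; the calibration is good to about 2 mm. A picture is of the moment at which its call begins: read the wrist's pose just before it. camera_info takes no time and is no camera call; for the wrist camera it gives the pose at the moment of the call.
- finish_job(): hands the job in; it is judged then, once.
Trained networks look in the newest picture that a camera, given by its name, has taken for a name from the list of things; names that differ only in an ending like _2 or _b are one class to them, and where a whole thing is asked for, a point or a joint stands for the part that bears it (a point fixed in the world has none). Each returns a list of dicts, best first, with "confidence" (0 to 1); they miss things now and then, are a little off and sometimes report something else, mostly with a low value. They report only what shows in the picture. A call takes as long as a camera call. They do not tell look-alikes from the thing itself.
- cut_out(camera, label): "region" (400x640 bool, what is visible of it) and "extent" ([left, top, right, bottom] in pixels, round what is visible of it).
The state is a dict: "t": time; "qpos": joint angles; "qd": joint speeds; "joint_torque": joint torques, N m; "eef_pos": TCP position; "tool_rot": TCP orientation; "contact_force": force on the tool from outside, world axes, zero at the start; "ft_torque": the same for the moment, N m; "finger_gap": finger opening in mm; "gripper_force": force on a finger pad.
Only numpy, scipy, OpenCV 4.12 (cv2) and the standard library are available. Lean on these libraries where they do the work, as an engineer would, in place of code of your own. Each camera call takes 0.05 s, during which the arm holds its last target. There are 200 camera calls.

## Working session

There is one attempt and no reset: what is moved stays moved. The work goes in short steps, Python scripts to look and compute and a tool call to move; the robot and the scene stay as the last step left them, time stands still between calls to the robot, and variables do not carry over. Pictures are saved under pics/ and viewed, at most 10 in all, crops included, and the job is handed in when it is done.

Besides the shell and the picture viewer there is one more tool, called as name(argument=value, ...) on one line, values as JSON. drive_tool: Moves the arm, as the interface text tells. Shifts and turns lie within -1 to 1; 1 stands for 0.1 m of shift or 45 degrees of turn. Its arguments: {"type":"object","properties":{"commands":{"type":"array"},"squeeze":{"type":"number"}},"required":["commands"]}

```bash
mkdir -p pics; ls; python3 - <<'E'
from bench import *
import cv2,numpy as np
s=sense();print(s['eef_pos'],s['tool_rot'],s['finger_gap'])
for c in ['top','side']:
    p,d=read_camera(c);cv2.imwrite(f'pics/{c}0.png',p[:,:,::-1]);np.savez(f'{c}0.npz',p=p,d=d)
    i=camera_info(c);print(c,i)
    for l in ['board','spatula','jig','stand','tray']:
        for o in cut_out(c,l)[:3]:print(l,round(o['confidence'],2),o['extent'])
E
```

```text
pics
[ 237.90596278 -577.2881611   221.44413983] [-9.51622544e-04  9.80969820e-01  1.94157933e-01 -6.69448358e-05] 87.24489477902284
top {'mtx': array([[430.95559571,   0.        , 316.9507026 ],
       [  0.        , 430.95559571, 194.69713295],
       [  0.        ,   0.        ,   1.        ]]), 'position': array([ 286.74054615,   60.16729593, 1212.61300167]), 'attitude': array([ 0.70768321,  0.05984306, -0.0701098 , -0.70049119])}
board 0.59 [295.2, 140.7, 327.2, 179.8]
spatula 0.69 [286.0, 210.5, 366.4, 245.7]
spatula 0.37 [355.2, 97.1, 377.1, 117.2]
jig 0.9 [415.4, 283.7, 459.9, 325.4]
jig 0.73 [297.1, 135.4, 334.5, 187.6]
jig 0.56 [208.9, 248.6, 265.0, 302.3]
stand 0.82 [406.0, 146.4, 438.5, 182.5]
tray 0.62 [179.4, 140.1, 241.7, 216.0]
tray 0.52 [287.0, 210.4, 364.4, 245.6]
side {'mtx': array([[388.91459526,   0.        , 319.31066785],
       [  0.        , 388.91459526, 207.349868  ],
       [  0.        ,   0.        ,   1.        ]]), 'position': array([ 49.10573258, 946.29393392, 984.98237449]), 'attitude': array([-0.20046687, -0.08956376,  0.39439585,  0.89232465])}
board 0.63 [261.9, 165.6, 276.1, 182.4]
board 0.59 [276.2, 200.1, 302.7, 216.1]
spatula 0.79 [314.0, 207.7, 364.7, 242.1]
jig 0.83 [323.6, 257.6, 373.3, 306.3]
jig 0.66 [264.5, 191.1, 306.7, 230.6]
jig 0.47 [315.8, 207.6, 356.0, 243.8]
tray 0.69 [218.3, 247.2, 295.4, 310.2]
```

```bash
cat > h.py <<'E'
from bench import *
import cv2,numpy as np
from scipy.spatial.transform import Rotation as R
def cloud(d,i):
    K=i['mtx'];v,u=np.mgrid[0:400,0:640]
    P=np.stack([(u-K[0,2])/K[0,0]*d,-(v-K[1,2])/K[1,1]*d,-d],-1)
    q=i['attitude'];r=R.from_quat([q[1],q[2],q[3],q[0]])
    return P@r.as_matrix().T+i['position']
E
python3 - <<'E'
from h import *
# rectified ortho map from top camera
z=np.load('top0.npz');P=cloud(z['d'],camera_info('top'));p=z['p']
np.save('Ptop.npy',P)
print('bench z',np.median(P[...,2][z['d']>0]))
img=cv2.resize(p[80:340,160:480],(800,650),interpolation=cv2.INTER_CUBIC)[:600]
cv2.imwrite('pics/topz.png',img[:,:,::-1])
for (a,b,c,d) in [(295,140,327,180),(286,210,366,246),(415,283,460,326),(297,135,335,188),(209,248,265,302),(406,146,438,182),(179,140,242,216)]:
    Q=P[b:d,a:c].reshape(-1,3);print((a,b,c,d),P[(b+d)//2,(a+c)//2].round(),'zpct',np.percentile(Q[:,2],[5,25,50,75,95]).round())
E
```

```text
bench z 1.5027486918711475
(295, 140, 327, 180) [602.  62.  47.] zpct [ 1. 40. 44. 46. 58.]
(286, 210, 366, 246) [417.  17.   3.] zpct [-3. -0.  1.  4. 62.]
(415, 283, 460, 326) [ 212. -286.   10.] zpct [ -0.  12.  42. 718. 763.]
(297, 135, 335, 188) [600.  48.  46.] zpct [-1.  4. 41. 46. 58.]
(209, 248, 265, 302) [285. 259.  16.] zpct [-2.  1. 11. 38. 57.]
(406, 146, 438, 182) [ 604. -259.   12.] zpct [ 0.  6.  9. 11. 46.]
(179, 140, 242, 216) [557. 350.   4.] zpct [-2.  2.  4.  7. 30.]
```

View pics/topz.png

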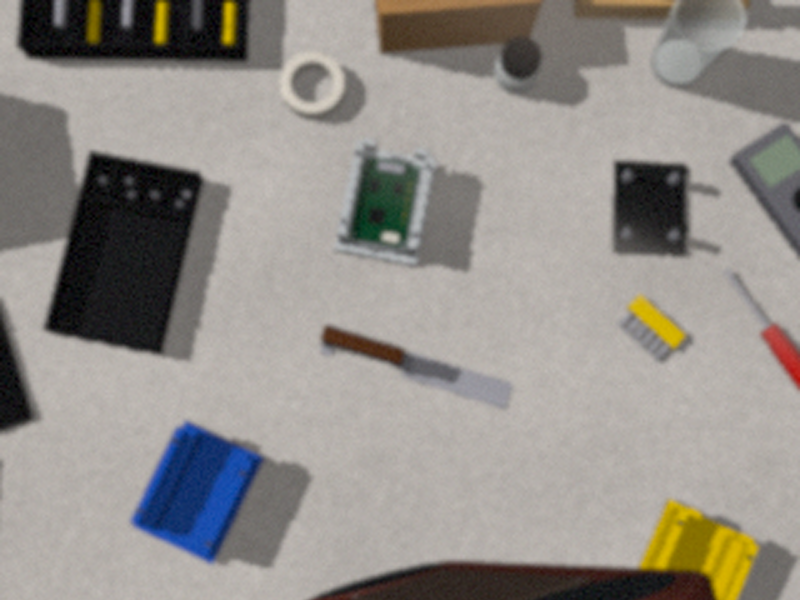

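The top view shows board and jig at zoomed (385,200), with the stops at the far end and the open end toward the robot. The spatula runs from its handle (328,335) to its tip (510,395). The stand is at (650,207) and the tray at (125,250) with its small bays at the far end. The blue and yellow jigs are look-alikes.

```bash
python3 - <<'E'
from h import *
z=np.load('top0.npz');P=np.load('Ptop.npy');p=z['p']
def box(name,u0,v0,u1,v1,lo,hi,col=None):
    Q=P[v0:v1,u0:u1].reshape(-1,3);c=p[v0:v1,u0:u1].reshape(-1,3).astype(int)
    m=(Q[:,2]>lo)&(Q[:,2]<hi)
    if col: m&=col(c)
    q=Q[m];r=cv2.minAreaRect(q[:,:2].astype(np.float32));print(name,m.sum(),'c',np.round(r[0],1),'size',np.round(r[1],1),'ang',round(r[2],1),'zmed',q[:,2].mean().round(1))
    return q
box('jigwall',290,130,340,192,51,65)
box('jigall',290,130,340,192,25,65)
box('board',290,130,340,192,36,52,lambda c:(c[:,1]>c[:,0]+15))
q=box('posts',403,143,441,185,40,55)
for k in (-1,1):
  for l in (-1,1):
    m=((q[:,0]-q[:,0].mean())*k>0)&((q[:,1]-q[:,1].mean())*l>0);print('  post',q[m].mean(0).round(1),m.sum())
box('traywall',175,136,246,224,22,40)
box('handle',283,205,325,230,45,75)
box('spatula',283,205,370,248,20,75)
box('blade',340,215,370,248,-5,12,lambda c:(c.max(1)-c.min(1)>12)&(c[:,2]>c[:,0]+8))
E
```

```text
jigwall 313 c [610.6  54.3] size [ 90.2 114.5] ang 79.6 zmed 56.6
jigall 1219 c [610.3  54.4] size [ 90.5 115.2] ang 79.5 zmed 46.8
board 485 c [601.1  53.9] size [59.8 93.5] ang 79.5 zmed 43.6
posts 76 c [ 609.7 -250.5] size [66.3 79.7] ang 87.6 zmed 47.8
  post [ 574.  -276.4   48.8] 19
  post [ 576.6 -222.9   47.2] 20
  post [ 642.  -278.9   47.5] 18
  post [ 644.  -224.7   47.8] 19
traywall 646 c [547.6 349.1] size [130.  210.9] ang 79.4 zmed 28.7
handle 245 c [439.2  77.7] size [91.1 18.5] ang 73.8 zmed 61.6
spatula 263 c [438.9  76.1] size [94.2 19.1] ang 72.8 zmed 59.6
blade 0 c [0. 0.] size [0. 0.] ang 0.0 zmed nan<stdin>:7: RuntimeWarning: Mean of empty slice.
  ret = ret.dtype.type(ret / rcount)
```

drive_tool(commands=[[0,[0.1,0.325,-0.025],[0,0,0.0565]],[0,[0.1,0.325,-0.025],[0,0,0.0565]],[0,[0.1,0.325,-0.025],[0,0,0.0565]],[0,[0.1,0.325,-0.025],[0,0,0.0565]],[0,[0.1,0.325,-0.025],[0,0,0.0565]],[0,[0.1,0.325,-0.025],[0,0,0.0565]],[0,[0.1,0.325,-0.025],[0,0,0.0565]],[0,[0.1,0.325,-0.025],[0,0,0.0565]],[0,[0.1,0.325,-0.025],[0,0,0.0565]],[0,[0.1,0.325,-0.025],[0,0,0.0565]]])

```text
t: 1.43
eef_pos: [338.3, -251.4, 197.6]
tool_rot: [0.0, 0.914, 0.406, 0.0]
contact_force: [1.1, -0.2, 0.6]
finger_gap: 87.0
gripper_force: 0.0
```

drive_tool(commands=[[0,[0.1,0.325,-0.025],[0,0,0.0565]],[0,[0.1,0.325,-0.025],[0,0,0.0565]],[0,[0.1,0.325,-0.025],[0,0,0.0565]],[0,[0.1,0.325,-0.025],[0,0,0.0565]],[0,[0.1,0.325,-0.025],[0,0,0.0565]],[0,[0.1,0.325,-0.025],[0,0,0.0565]],[0,[0.1,0.325,-0.025],[0,0,0.0565]],[0,[0.1,0.325,-0.025],[0,0,0.0565]],[0,[0.1,0.325,-0.025],[0,0,0.0565]],[0,[0,0,0],[0,0,0]]])

```text
t: 2.27
eef_pos: [428.7, 44.5, 175.0]
tool_rot: [-0.001, 0.814, 0.581, 0.001]
contact_force: [0.4, 0.5, -0.5]
finger_gap: 86.8
gripper_force: 0.0
```

```bash
cat >> h.py <<'E'
def pose():
    s=sense();q=s['tool_rot'];m=R.from_quat([q[1],q[2],q[3],q[0]]).as_matrix()
    print('t',round(s['t'],2),'tcp',s['eef_pos'].round(1),'psi',np.degrees(np.arctan2(m[1,0],m[0,0])).round(2),'zaxis',m[:,2].round(3),'gap',round(s['finger_gap'],1),'F',np.round(s['contact_force'],1),'grip',np.round(s['gripper_force'],1))
def snap(c,f):
    i=camera_info(c);p,d=read_camera(c);cv2.imwrite(f'pics/{f}.png',p[:,:,::-1]);P=cloud(d,i);np.savez(f'{f}.npz',p=p,d=d,P=P);return p,d,P,i
def proj(i,X):
    q=i['attitude'];c=(np.asarray(X,float)-i['position'])@R.from_quat([q[1],q[2],q[3],q[0]]).as_matrix()
    K=i['mtx'];return np.stack([K[0,2]-K[0,0]*c[...,0]/c[...,2],K[1,2]+K[1,1]*c[...,1]/c[...,2]],-1)
E
python3 - <<'E'
from h import *
pose();p,d,P,i=snap('wrist','w1');print(i['position'])
m=(P[...,2]>50)&(P[...,2]<72)&(d>0)
q=P[m];print(m.sum());r=cv2.minAreaRect(q[:,:2].astype(np.float32));print(r,q[:,2].mean())
print('bench',np.median(P[...,2][(d>0)&(abs(P[...,2])<15)]))
E
```

```text
t 2.27 tcp [428.7  44.5 175. ] psi 71.11 zaxis [ 0.001  0.002 -1.   ] gap 86.8 F [ 0.4  0.5 -0.5] grip 0.0
[452.13543487 110.896209   336.70043491]
6266
((491.226806640625, 90.618896484375), (161.39215087890625, 627.9349975585938), 62.26261901855469) 56.58549153929651
bench -0.7085315328569095
```

View pics/w1.png

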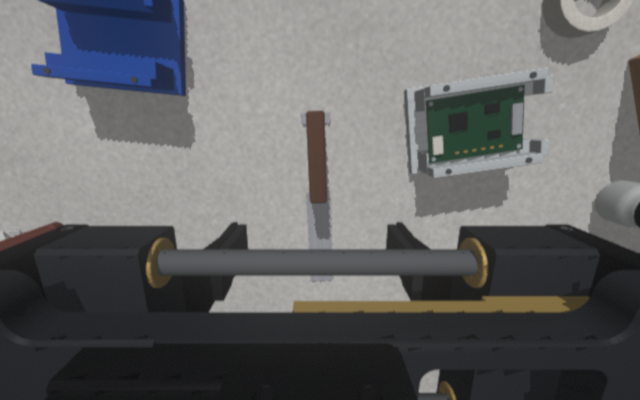

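The wrist view shows the handle at (316,155), with the blade running down under the gripper. The jig at (475,125) has a cross bar at its left (near) end, so I'll check heights to be sure which end is open.

```bash
python3 - <<'E'
from h import *
for f in ('w1','top0'):
    P=np.load('w1.npz')['P'] if f=='w1' else np.load('Ptop.npy')
    a=np.radians(-10.5);u=np.array([np.cos(a),np.sin(a)]);v=np.array([-u[1],u[0]])
    X=P[...,:2]-[608,54.5];x=X@u;y=X@v
    print(f,'cols y',list(range(-50,51,10)))
    st=5
    for x0 in range(-75,80,st):
        print(x0,[ (lambda q: int(np.median(q)) if len(q) else None)(P[...,2][(abs(x-x0)<st/2)&(abs(y-y0)<4)]) for y0 in range(-50,51,10)])
P=np.load('w1.npz')['P'][100:206,280:350];q=P[(P[...,2]>52)&(P[...,2]<72)]
print(len(q),cv2.minAreaRect(q[:,:2].astype(np.float32)),q[:,2].mean())
E
```

```text
w1 cols y [-50, -40, -30, -20, -10, 0, 10, 20, 30, 40, 50]
-75 [0, 0, -1, 0, 0, 0, 0, 0, 0, 0, 0]
-70 [0, 0, 0, -1, 0, 0, 0, 0, 0, 0, 0]
-65 [0, 0, 0, 0, 0, 0, 0, 0, 0, 0, 0]
-60 [0, 10, 9, 10, 9, 10, 10, 10, 9, 9, 0]
-55 [0, 33, 22, 11, 11, 11, 11, 12, 22, 32, 0]
-50 [0, 55, 41, 40, 41, 41, 41, 41, 41, 55, 0]
-45 [0, 55, 41, 44, 44, 40, 41, 41, 42, 55, 0]
-40 [-1, 55, 41, 44, 44, 42, 42, 42, 42, 56, 0]
-35 [None, 55, 41, 42, 41, 42, 42, 42, 41, 55, -1]
-30 [None, 55, 42, 42, 42, 43, 43, 42, 42, 55, 0]
-25 [None, 55, 41, 42, 42, 44, 44, 42, 41, 55, 0]
-20 [None, 55, 42, 42, 42, 44, 44, 42, 41, 55, 0]
-15 [None, 55, 41, 42, 42, 43, 44, 41, 42, 55, 0]
-10 [52, 55, 41, 42, 42, 42, 42, 42, 42, 55, 0]
-5 [None, 55, 42, 42, 42, 42, 42, 42, 41, 55, 0]
0 [None, 55, 41, 42, 42, 42, 42, 41, 42, 55, 0]
5 [None, 55, 42, 42, 41, 42, 42, 42, 42, 55, 0]
10 [None, 54, 42, 42, 43, 42, 43, 42, 42, 55, 0]
15 [None, 55, 41, 42, 43, 42, 43, 42, 42, 55, 0]
20 [52, 55, 41, 42, 43, 42, 42, 42, 42, 55, 0]
25 [None, 54, 42, 42, 42, 42, 42, 42, 42, 55, -1]
30 [None, 55, 41, 42, 42, 42, 43, 42, 41, 55, 0]
35 [N
[... 1409 characters left out ...]
, 56, 2]
20 [6, 57, 41, 45, 42, 44, 44, 42, 46, 58, 0]
25 [0, 56, 41, 43, 45, 42, 41, 42, 43, 56, 0]
30 [0, 56, 42, 45, 43, 43, 45, 42, 42, 56, 0]
35 [0, 57, 44, 42, 44, 45, 47, 42, 42, 55, 0]
40 [2, 57, 42, 43, 45, 45, 45, 44, 41, 56, 0]
45 [2, 56, 42, None, None, 42, None, 39, 41, 56, -4]
50 [1, 58, 42, 41, None, None, 16, 44, 44, 56, 2]
55 [-1, 55, 57, 14, 14, 11, 12, 15, 55, 55, 0]
60 [4, None, 56, 11, 12, 12, 13, 13, 56, 55, 0]
65 [1, None, None, 10, 0, 6, 5, 1, None, None, 1]
70 [0, None, None, 1, 1, 1, 1, 1, None, None, 0]
75 [2, 0, None, 0, 3, 1, 0, 2, None, 2, 1]
1668 ((440.4693908691406, 77.55281066894531), (91.3784408569336, 17.980449676513672), 73.1991195678711) 60.90025646800143
```

drive_tool(commands=[[0,[0.02,0.06,-0.14],[0,0,0.01]],[0,[0.02,0.06,-0.14],[0,0,0.01]],[0,[0.02,0.06,-0.14],[0,0,0.01]],[0,[0.02,0.06,-0.14],[0,0,0.01]],[0,[0.02,0.03,-0.14],[0,0,0.01]],[0,[0,0,-0.1],[0,0,0]],[0,[0,0,0],[0,0,0]],[0,[0,0,0],[0,0,0]],[0,[0,0,0],[0,0,0]],[0,[0,0,0],[0,0,0]]])

```text
t: 3.15
eef_pos: [438.8, 66.2, 96.1]
tool_rot: [0.001, 0.804, 0.594, 0.001]
contact_force: [0.6, 0.9, 0.6]
finger_gap: 87.1
gripper_force: 0.0
```

```bash
python3 - <<'E'
from h import *
pose()
E
```

```text
t 3.15 tcp [438.8  66.2  96.1] psi 72.91 zaxis [ 0.002 -0.    -1.   ] gap 87.1 F [0.6 0.9 0.6] grip 0.0
```

drive_tool(commands=[[0,[0,0.055,-0.1],[0,0,0.006]],[0,[0,0,-0.2],[0,0,0]],[0,[0,0,-0.2],[0,0,0]],[0,[0,0,-0.12],[0,0,0]],[255,[0,0,0],[0,0,0]],[255,[0,0,0],[0,0,0]],[255,[0,0,0],[0,0,0]],[255,[0,0,0],[0,0,0]],[255,[0,0,0],[0,0,0]],[255,[0,0,0],[0,0,0]]], squeeze=60)

```text
t: 3.98
eef_pos: [438.8, 72.2, 33.9]
tool_rot: [0.001, 0.803, 0.596, 0.001]
contact_force: [0.7, 0.6, 0.9]
finger_gap: 55.0
gripper_force: 0.0
```

drive_tool(commands=[[255,[0,0,0],[0,0,0]],[255,[0,0,0],[0,0,0]],[255,[0,0,0],[0,0,0]],[255,[0,0,0],[0,0,0]],[255,[0,0,0],[0,0,0]],[255,[0,0,0.1],[0,0,0]],[255,[0,0,0.2],[0,0,0]],[255,[0,0,0.2],[0,0,0]],[255,[0,0,0.2],[0,0,0]],[255,[0,0,0.1],[0,0,0]]])

```text
t: 4.82
eef_pos: [439.3, 72.2, 115.9]
tool_rot: [0.001, 0.803, 0.596, 0.001]
contact_force: [-0.1, 0.3, -2.1]
finger_gap: 17.4
gripper_force: 59.8
```

```bash
python3 - <<'E'
from h import *
pose()
E
```

```text
t 4.82 tcp [439.3  72.2 115.9] psi 73.22 zaxis [ 0.003  0.    -1.   ] gap 17.4 F [-0.1  0.3 -2.1] grip 59.8
```

drive_tool(commands=[[255,[-0.036,0.0135,0],[0,0,0.107]],[255,[-0.036,0.0135,0],[0,0,0.107]],[255,[-0.036,0.0135,0],[0,0,0.107]],[255,[-0.036,0.0135,0],[0,0,0.107]],[255,[-0.036,0.0135,0],[0,0,0.107]],[255,[-0.036,0.0135,0],[0,0,0.107]],[255,[-0.036,0.0135,0],[0,0,0.107]],[255,[-0.036,0.0135,0],[0,0,0.107]],[255,[-0.036,0.0135,0],[0,0,0.107]],[255,[-0.036,0.0135,0],[0,0,0.107]]])

```text
t: 5.65
eef_pos: [401.5, 85.7, 112.9]
tool_rot: [-0.0, 0.488, 0.873, -0.0]
contact_force: [-0.0, 0.1, -1.3]
finger_gap: 17.2
gripper_force: 59.8
```

drive_tool(commands=[[255,[-0.036,0.0135,0],[0,0,0.107]],[255,[-0.036,0.0135,0],[0,0,0.107]],[255,[-0.036,0.0135,0],[0,0,0.107]],[255,[-0.036,0.0135,0],[0,0,0.107]],[255,[-0.036,0.0135,0],[0,0,0.107]],[255,[-0.036,0.0135,0],[0,0,0.107]],[255,[-0.036,0.0135,0],[0,0,0.107]],[255,[-0.036,0.0135,0],[0,0,0.107]],[255,[-0.036,0.0135,0],[0,0,0.107]],[255,[-0.036,0.0135,0],[0,0,0.107]]])

```text
t: 6.48
eef_pos: [365.5, 99.2, 112.9]
tool_rot: [-0.0, 0.089, 0.996, -0.0]
contact_force: [0.0, 0.4, -2.2]
finger_gap: 17.3
gripper_force: 59.8
```

drive_tool(commands=[[255,[0,0,-0.1],[0,0,0]],[255,[0,0,-0.2],[0,0,0]],[255,[0,0,-0.2],[0,0,0]],[255,[0,0,-0.09],[0,0,0]],[255,[0,0,0],[0,0,0]],[255,[0,0,0],[0,0,0]],[255,[0,0,0],[0,0,0]],[255,[0,0,0],[0,0,0]],[255,[0,0,0],[0,0,0]],[255,[0,0,0],[0,0,0]]])

```text
t: 7.32
eef_pos: [366.8, 99.2, 54.8]
tool_rot: [0.001, 0.091, 0.996, 0.0]
contact_force: [0.3, -0.4, -2.0]
finger_gap: 17.6
gripper_force: 59.8
```

```bash
python3 - <<'E'
from h import *
pose()
for c in ('side','wrist','top'):
    p,d,P,i=snap(c,c+'2')
    for o in cut_out(c,'spatula')[:2]:
        m=o['region']&(d>0);Q=P[m];print(c,round(o['confidence'],2),o['extent'],m.sum())
        # blade part
        b=Q[(Q[:,2]<40)&(Q[:,2]>10)];h=Q[(Q[:,2]>52)]
        for n,k in (('blade',b),('handle',h)):
            if len(k)>20: print(n,len(k),cv2.minAreaRect(k[:,:2].astype(np.float32)),k[:,2].mean())
a=cv2.imread('pics/side2.png')[150:330,200:400];a=cv2.resize(a,None,fx=2,fy=2)
w=cv2.imread('pics/wrist2.png')[:,:];w=cv2.resize(w,None,fx=.6,fy=.6)
t=cv2.resize(cv2.imread('pics/top2.png')[130:250,260:400],None,fx=2.8,fy=2.8)
H=600;o=np.zeros((600,800,3),np.uint8);o[:360,:400]=a;o[:336,400:792]=t[:336,:392];o[360:600,:384]=w;cv2.imwrite('pics/m2.png',o)
E
```

```text
t 7.32 tcp [366.8  99.2  54.8] psi 169.51 zaxis [ 0.002  0.    -1.   ] gap 17.6 F [ 0.3 -0.4 -2. ] grip 59.8
side 0.52 [301.0, 217.3, 360.7, 246.3] 352
blade 187 ((420.945556640625, 90.70895385742188), (35.018043518066406, 217.8873291015625), 80.43849182128906) 20.909456177995775
handle 119 ((367.63201904296875, 144.33921813964844), (130.89207458496094, 38.51344299316406), 46.789886474609375) 75.7652420063024
side 0.48 [217.8, 245.5, 296.7, 307.7] 2572
blade 932 ((546.2708129882812, 350.8849792480469), (130.20733642578125, 211.268798828125), 78.85706329345703) 21.590968027169936
wrist 0.62 [294.9, 150.1, 341.4, 301.2] 4492
blade 518 ((374.8753662109375, 97.21947479248047), (33.61763381958008, 120.8019027709961), 79.42282104492188) 22.475904509898555
handle 3934 ((354.2129211425781, 100.72135925292969), (18.344951629638672, 79.42349243164062), 79.79995727539062) 79.4534287467622
top 0.66 [284.5, 188.3, 314.1, 267.5] 314
blade 245 ((421.8155822753906, 90.96568298339844), (33.492794036865234, 217.5177764892578), 80.32289123535156) 21.338942758117888
handle 53 ((324.1511535644531, 106.9468994140625), (17.349390029907227, 18.69317626953125), 76.48613739013672) 79.70733245243687
top 0.54 [452.6, 130.0, 502.5, 186.4] 1436
blade 1413 ((625.4996337890625, -416.4147033691406), (148.56478881835938, 76.89303588867188), 33.36695098876953) 30.065543683086805
```

View pics/m2.png

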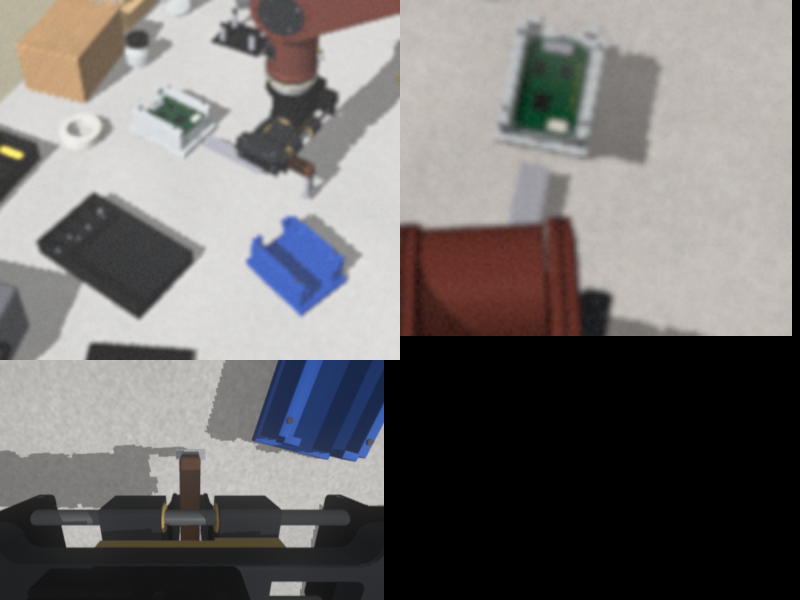

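The side view (top left) shows the spatula held level, with its blade aimed at the jig mouth at about (215,140). The top view shows it lined up with the jig.

```bash
python3 - <<'E'
from h import *
a=np.radians(-10.5);u=np.array([np.cos(a),np.sin(a)]);v=np.array([-u[1],u[0]])
for f in('top2','side2'):
    P=np.load(f+'.npz')['P'];X=P[...,:2]-[608,54.5];x=X@u;y=X@v
    for lo in range(-160,-65,15):
        m=(x>lo)&(x<lo+15)&(abs(y)<35)&(P[...,2]>13)&(P[...,2]<36);q=y[m]
        if m.sum()>5: print(f,lo,m.sum(),'y mid',((q.max()+q.min())/2).round(1),'w',np.ptp(q).round(1),'mean',q.mean().round(1),'z',P[...,2][m].mean().round(1),'xmax',x[m].max().round(1))
P=np.load('top2.npz')['P'];X=P[...,:2]-[608,54.5];x=X@u;y=X@v
for lo in(-50,-20,10):
    m=(x>lo)&(x<lo+30)&(abs(y)<60)&(P[...,2]>51)&(P[...,2]<63);print('walls',y[m].min().round(1),y[m].max().round(1))
E
```

```text
top2 -145 50 y mid 1.3 w 29.7 mean 2.4 z 21.5 xmax -130.1
top2 -130 57 y mid 1.3 w 29.8 mean 1.3 z 21.3 xmax -115.1
top2 -115 55 y mid 1.2 w 29.6 mean 0.8 z 21.6 xmax -100.1
top2 -100 54 y mid 1.2 w 29.2 mean 1.1 z 21.0 xmax -85.1
top2 -85 12 y mid 1.1 w 25.8 mean 1.9 z 20.2 xmax -80.9
top2 -70 41 y mid -0.2 w 67.4 mean 0.1 z 15.4 xmax -55.0
side2 -160 12 y mid 11.8 w 11.8 mean 10.8 z 19.8 xmax -146.6
side2 -145 23 y mid 5.6 w 26.8 mean 4.4 z 20.0 xmax -130.1
side2 -130 27 y mid 1.8 w 28.6 mean 4.3 z 20.0 xmax -115.8
side2 -115 28 y mid 2.5 w 31.1 mean 1.8 z 19.2 xmax -100.1
side2 -100 26 y mid 3.1 w 35.1 mean 2.6 z 20.1 xmax -85.5
side2 -85 7 y mid 3.8 w 26.1 mean 6.4 z 19.2 xmax -81.7
side2 -70 15 y mid -1.7 w 63.8 mean -2.6 z 25.2 xmax -55.3
walls -44.9 44.9
walls -44.6 44.8
walls -44.7 45.0
```

drive_tool(commands=[[255,[0.06,-0.022,0.02],[0,0,0]],[255,[0.13,-0.024,0.02],[0,0,0]],[255,[0.13,-0.024,0],[0,0,0]],[255,[0.13,-0.024,0],[0,0,0]],[255,[0.13,-0.024,0],[0,0,0]],[255,[0.13,-0.024,0],[0,0,0]],[255,[0.13,-0.024,0],[0,0,0]],[255,[0.13,-0.024,0],[0,0,0]],[255,[0.13,-0.024,0],[0,0,0]],[255,[0.13,-0.024,0],[0,0,0]]])

```text
t: 8.45
eef_pos: [490.2, 74.9, 58.0]
tool_rot: [0.0, 0.091, 0.996, -0.0]
contact_force: [0.5, -0.0, -1.4]
finger_gap: 17.4
gripper_force: 59.8
```

drive_tool(commands=[[255,[0.1,-0.019,0],[0,0,0]],[255,[0.015,-0.003,0],[0,0,0]],[255,[0,0,0],[0,0,0]],[255,[0,0,0.03],[0,0,0]],[255,[0,0,0.03],[0,0,0]],[255,[0,0,0.03],[0,0,0]],[255,[0,0,0.02],[0,0,0]],[255,[0,0,0.02],[0,0,0]],[255,[0,0,0.02],[0,0,0]],[255,[0,0,0],[0,0,0]]])

```text
t: 9.28
eef_pos: [500.8, 73.2, 73.6]
tool_rot: [0.0, 0.091, 0.996, 0.0]
contact_force: [-0.6, -0.2, -3.1]
finger_gap: 17.8
gripper_force: 59.8
```

```bash
python3 - <<'E'
from h import *
pose()
E
```

```text
t 9.28 tcp [500.8  73.2  73.6] psi 169.53 zaxis [ 0.001 -0.    -1.   ] gap 17.8 F [-0.6 -0.2 -3.1] grip 59.8
```

drive_tool(commands=[[255,[0,0,0.02],[0,0,0]],[255,[0,0,0.04],[0,0,0]],[255,[0,0,0.05],[0,0,0]],[255,[0,0,0.06],[0,0,0]],[255,[0,0,0.06],[0,0,0]],[255,[0,0,0.06],[0,0,0]],[255,[0,0,0.06],[0,0,0]],[255,[0,0,0.06],[0,0,0]],[255,[0,0,0.04],[0,0,0]],[255,[0,0,0],[0,0,0]]])

```text
t: 10.12
eef_pos: [501.4, 73.1, 119.4]
tool_rot: [0.001, 0.091, 0.996, 0.0]
contact_force: [0.5, 0.6, -2.9]
finger_gap: 17.6
gripper_force: 59.8
```

```bash
python3 - <<'E'
from h import *
pose()
p,d,P,i=snap('top','top3');snap('side','side3')
t=cv2.resize(cv2.imread('pics/top3.png')[110:250,260:400],(400,400));s=cv2.resize(cv2.imread('pics/side3.png')[150:290,220:360],(400,400))
cv2.imwrite('pics/m3.png',np.hstack([t,s]))
m=(p[...,1].astype(int)>p[...,0]+15)&(P[...,2]>60)&(P[...,2]<110)
m[:,:280]=0;m[:,350:]=0
q=P[m];print(len(q),cv2.minAreaRect(q[:,:2].astype(np.float32)))
A=np.c_[q[:,:2]-q[:,:2].mean(0),np.ones(len(q))];print('plane',np.linalg.lstsq(A,q[:,2],rcond=None)[0])
E
```

```text
t 10.12 tcp [501.4  73.1 119.4] psi 169.52 zaxis [ 0.002 -0.    -1.   ] gap 17.6 F [ 0.5  0.6 -2.9] grip 59.8
0 ((0.0, 0.0), (0.0, 0.0), 0.0)
plane [0. 0. 0.]<stdin>:9: RuntimeWarning: Mean of empty slice.
  ret = um.true_divide(
```

View pics/m3.png

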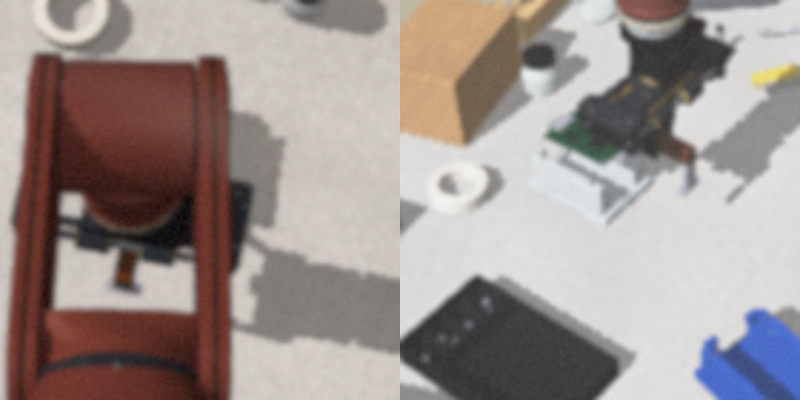

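The board lies level on the blade, clear of the jig (side view, around (585,140)). Next I carry it to the stand with gentle acceleration.

drive_tool(commands=[[255,[0,-0.03,0],[0,0,0]],[255,[0,-0.06,0],[0,0,0]],[255,[0,-0.09,0],[0,0,0]],[255,[0,-0.12,0],[0,0,0]],[255,[0,-0.14,0],[0,0,0]],[255,[0,-0.15,0],[0,0,0]],[255,[0,-0.15,0],[0,0,0]],[255,[0,-0.15,0],[0,0,0]],[255,[0,-0.15,0],[0,0,0]],[255,[0,-0.15,0],[0,0,0]]])

```text
t: 11.05
eef_pos: [500.2, -47.8, 117.9]
tool_rot: [-0.0, 0.092, 0.996, -0.0]
contact_force: [-0.4, 0.2, -2.6]
finger_gap: 17.6
gripper_force: 59.8
```

drive_tool(commands=[[255,[0.002,-0.15,0],[0,0,0.0185]],[255,[0.002,-0.15,0],[0,0,0.0185]],[255,[0.002,-0.15,0],[0,0,0.0185]],[255,[0.002,-0.15,0],[0,0,0.0185]],[255,[0.002,-0.15,0],[0,0,0.0185]],[255,[0.002,-0.15,0],[0,0,0.0185]],[255,[0.002,-0.15,0],[0,0,0.0185]],[255,[0.002,-0.15,0],[0,0,0.0185]],[255,[0.002,-0.15,0],[0,0,0.0185]],[255,[0.002,-0.15,0],[0,0,0.0185]]])

```text
t: 11.88
eef_pos: [501.8, -197.8, 117.8]
tool_rot: [-0.0, 0.019, 1.0, -0.0]
contact_force: [0.2, -0.2, -2.2]
finger_gap: 17.5
gripper_force: 59.8
```

drive_tool(commands=[[255,[0,-0.13,0],[0,0,0]],[255,[0,-0.12,0],[0,0,0]],[255,[0,-0.1,0],[0,0,0]],[255,[0,-0.08,0],[0,0,0]],[255,[0,-0.05,0],[0,0,0]],[255,[0,-0.03,0],[0,0,0]],[255,[0,-0.01,0],[0,0,0]],[255,[0,0,0],[0,0,0]],[255,[0,0,0],[0,0,0]],[255,[0,0,0],[0,0,0]]])

```text
t: 12.72
eef_pos: [502.6, -247.3, 118.0]
tool_rot: [-0.0, 0.018, 1.0, 0.0]
contact_force: [-1.0, -0.3, -3.0]
finger_gap: 17.4
gripper_force: 59.8
```

```bash
python3 - <<'E'
from h import *
pose()
out=[]
for c in('side','top'):
    p,d,P,i=snap(c,c+'4')
    C=P-[609.2,-250.7,0];k=(np.abs(C[...,:2]).max(-1)<80)
    g=(p[...,1].astype(int)>p[...,0]+12)&(p[...,1].astype(int)>p[...,2]+5)&k&(P[...,2]>75)&(P[...,2]<115)
    q=P[g]
    if len(q)>20:
        print(c,len(q),cv2.minAreaRect(q[:,:2].astype(np.float32)),q[:,2].mean())
        A=np.c_[q[:,:2]-q[:,:2].mean(0),np.ones(len(q))];print('plane',np.linalg.lstsq(A,q[:,2],rcond=None)[0])
    uv=proj(i,[609,-250,50]).astype(int);print(uv)
    u0,v0=np.clip(uv-50,0,[539,299]);out.append(cv2.resize(p[v0:v0+100,u0:u0+100,::-1],(400,400)))
cv2.imwrite('pics/m4.png',np.hstack(out))
E
```

```text
t 12.72 tcp [ 502.6 -247.3  118. ] psi 177.88 zaxis [-0.  0. -1.] gap 17.4 F [-1.  -0.3 -3. ] grip 59.8
side 155 ((605.9356689453125, -246.3714599609375), (67.14486694335938, 94.27179718017578), 87.77223205566406) 85.83564269027802
plane [3.15456954e-05 2.22348858e-02 8.58356427e+01]
[321 159]
top 559 ((609.9426879882812, -249.53311157226562), (65.5300521850586, 87.58287811279297), 88.42953491210938) 88.05598410515614
plane [-1.76306070e-02  1.91212177e-03  8.80559841e+01]
[422 158]
```

View pics/m4.png

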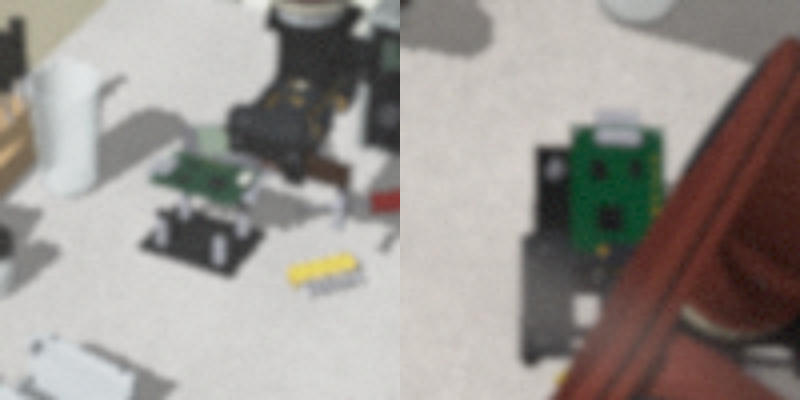

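The side view shows the board level above the posts around (205,180). The top view agrees with the stand centre to within about 1 mm. Now lowering.

drive_tool(commands=[[255,[0,0,-0.03],[0,0,0]],[255,[0,0,-0.05],[0,0,0]],[255,[0,0,-0.06],[0,0,0]],[255,[0,0,-0.06],[0,0,0]],[255,[0,0,-0.05],[0,0,0]],[255,[0,0,-0.04],[0,0,0]],[255,[0,0,-0.03],[0,0,0]],[255,[0,0,-0.02],[0,0,0]],[255,[0,0,-0.02],[0,0,0]],[255,[0,0,-0.02],[0,0,0]]])

```text
t: 13.65
eef_pos: [502.8, -248.0, 80.1]
tool_rot: [0.0, 0.019, 1.0, -0.0]
contact_force: [0.5, -0.1, -1.0]
finger_gap: 17.3
gripper_force: 59.8
```

drive_tool(commands=[[255,[0,0,-0.02],[0,0,0]],[255,[0,0,-0.02],[0,0,0]],[255,[0,0,-0.02],[0,0,0]],[255,[0,0,-0.02],[0,0,0]],[255,[0,0,-0.02],[0,0,0]],[255,[0,0,-0.02],[0,0,0]],[255,[0,0,-0.02],[0,0,0]],[255,[0,0,0],[0,0,0]],[255,[0,0,0],[0,0,0]],[255,[0,0,0],[0,0,0]]])

```text
t: 14.48
eef_pos: [502.6, -247.9, 66.1]
tool_rot: [0.0, 0.019, 1.0, -0.0]
contact_force: [0.1, 0.4, -1.6]
finger_gap: 17.7
gripper_force: 59.8
```

```bash
python3 - <<'E'
from h import *
pose()
out=[]
for c in('side','top'):
    p,d,P,i=snap(c,c+'5')
    C=P-[609.2,-250.7,0];k=(np.abs(C[...,:2]).max(-1)<80)
    g=(p[...,1].astype(int)>p[...,0]+12)&(p[...,1].astype(int)>p[...,2]+5)&k&(P[...,2]>35)&(P[...,2]<75)
    q=P[g]
    if len(q)>20:
        print(c,len(q),cv2.minAreaRect(q[:,:2].astype(np.float32)),q[:,2].mean())
        A=np.c_[q[:,:2]-q[:,:2].mean(0),np.ones(len(q))];print('plane',np.linalg.lstsq(A,q[:,2],rcond=None)[0])
    uv=proj(i,[609,-250,50]).astype(int)
    u0,v0=np.clip(uv-50,0,[539,299]);out.append(cv2.resize(p[v0:v0+100,u0:u0+100,::-1],(400,400)))
cv2.imwrite('pics/m5.png',np.hstack(out))
E
```

```text
t 14.48 tcp [ 502.6 -247.9   66.1] psi 177.84 zaxis [ 0. -0. -1.] gap 17.7 F [ 0.1  0.4 -1.6] grip 59.8
side 147 ((606.80517578125, -244.15806579589844), (64.15730285644531, 94.32374572753906), 83.19722747802734) 49.33821461456065
plane [-3.05462201e-03 -7.50670201e-03  4.93382146e+01]
top 541 ((607.0809936523438, -250.98025512695312), (91.24311065673828, 67.49597930908203), 0.10499611496925354) 51.84096226034731
plane [ 1.06805018e-03 -1.21462684e-03  5.18409623e+01]
```

View pics/m5.png

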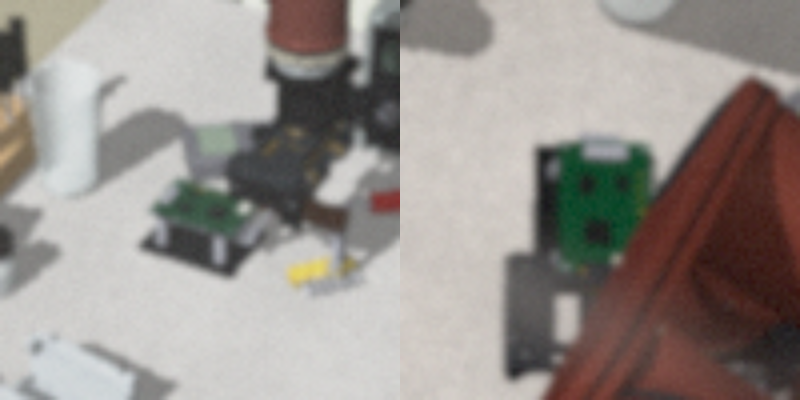

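The board now lies flat on the four posts (side view, around (205,205)), and the wrist load has dropped back to the spatula's own weight. Before withdrawing I check the bit holder's height and whether the set-down patch is free.

```bash
python3 - <<'E'
from h import *
P=np.load('Ptop.npy')
def rg(x0,x1,y0,y1):
    m=(P[...,0]>x0)&(P[...,0]<x1)&(P[...,1]>y0)&(P[...,1]<y1)
    z=P[...,2][m];print((x0,x1,y0,y1),m.sum(),np.percentile(z,[1,50,99,100]).round(1))
    k=m&(P[...,2]>9);
    if k.sum(): print('  tall',k.sum(),P[k].min(0).round(),P[k].max(0).round())
rg(400,540,-320,-190)
rg(300,560,-150,-60)
E
```

```text
(400, 540, -320, -190) 2205 [-4.5  1.2 17.4 21.3]
  tall 278 [ 433. -284.    9.] [ 504. -211.   21.]
(300, 560, -150, -60) 2877 [-4.6  0.9  6.7  9.6]
  tall 2 [ 318. -102.    9.] [367. -86.  10.]
```

drive_tool(commands=[[255,[-0.05,0.002,0.01],[0,0,0]],[255,[-0.1,0.004,0.01],[0,0,0]],[255,[-0.18,0.007,0],[0,0,0]],[255,[-0.2,0.008,0],[0,0,0]],[255,[-0.2,0.008,0],[0,0,0]],[255,[-0.2,0.008,0],[0,0,0]],[255,[-0.2,0.008,0],[0,0,0]],[255,[-0.2,0.008,0],[0,0,0]],[255,[-0.2,0.008,0],[0,0,0]],[255,[0,0,0],[0,0,0]]])

```text
t: 15.42
eef_pos: [345.8, -240.5, 67.2]
tool_rot: [-0.001, 0.019, 1.0, 0.001]
contact_force: [0.7, 0.0, -2.7]
finger_gap: 17.5
gripper_force: 59.8
```

drive_tool(commands=[[255,[0,0,0.05],[0,0,0]],[255,[0,0.1,0.05],[0,0,0]],[255,[0.02,0.2,0],[0,0,0]],[255,[0.03,0.2,0],[0,0,0]],[255,[0.03,0.2,0],[0,0,0]],[255,[0.03,0.2,0],[0,0,0]],[255,[0.03,0.2,-0.05],[0,0,0]],[255,[0.03,0.2,-0.1],[0,0,0]],[255,[0.03,0.1,-0.1],[0,0,0]],[255,[0,0,0],[0,0,0]]])

```text
t: 16.25
eef_pos: [369.2, -98.9, 52.1]
tool_rot: [-0.001, 0.017, 1.0, 0.001]
contact_force: [-0.3, 0.0, -2.7]
finger_gap: 17.6
gripper_force: 59.8
```

```bash
python3 - <<'E'
from h import *
pose()
E
```

```text
t 16.25 tcp [369.2 -98.9  52.1] psi 178.02 zaxis [-0.002  0.002 -1.   ] gap 17.6 F [-0.3  0.  -2.7] grip 59.8
```

drive_tool(commands=[[255,[0,0,-0.06],[0,0,0]],[255,[0,0,-0.05],[0,0,0]],[255,[0,0,-0.03],[0,0,0]],[255,[0,0,-0.015],[0,0,0]],[255,[0,0,-0.01],[0,0,0]],[255,[0,0,-0.01],[0,0,0]],[255,[0,0,0],[0,0,0]],[255,[0,0,0],[0,0,0]],[255,[0,0,0],[0,0,0]],[255,[0,0,0],[0,0,0]]])

```text
t: 17.08
eef_pos: [369.8, -102.2, 35.9]
tool_rot: [0.0, 0.019, 1.0, -0.0]
contact_force: [-1.4, -0.6, 2.7]
finger_gap: 17.7
gripper_force: 59.8
```

drive_tool(commands=[[0,[0,0,0],[0,0,0]],[0,[0,0,0],[0,0,0]],[0,[0,0,0],[0,0,0]],[0,[0,0,0],[0,0,0]],[0,[0,0,0],[0,0,0]],[0,[0,0,0],[0,0,0]],[0,[0,0,0.1],[0,0,0]],[0,[0,0,0.3],[0,0,0]],[0,[0,0,0.3],[0,0,0]],[0,[0,0,0.3],[0,0,0]]])

```text
t: 17.92
eef_pos: [368.9, -101.4, 136.3]
tool_rot: [-0.001, 0.019, 1.0, 0.0]
contact_force: [0.8, 0.2, 0.0]
finger_gap: 76.4
gripper_force: 0.0
```

```bash
python3 - <<'E'
from h import *
pose()
out=[]
for c in('side','top'):
    p,d,P,i=snap(c,c+'6')
    C=P-[609.2,-250.7,0];k=(np.abs(C[...,:2]).max(-1)<80)&(P[...,2]>35)&(P[...,2]<75)
    g=(p[...,1].astype(int)>p[...,0]+12)&(p[...,1].astype(int)>p[...,2]+5)&k
    for n,m in(('green',g),('any',k)):
        q=P[m];print(c,n,len(q),cv2.minAreaRect(q[:,:2].astype(np.float32)),q[:,2].mean())
    uv=(290,210) if c=='side' else (380,190);w=70
    out.append(cv2.resize(p[uv[1]-w:uv[1]+w,uv[0]-w:uv[0]+w,::-1],(400,400)))
    for o in cut_out(c,'spatula')[:1]:
        m=o['region']&(d>0);q=P[m];print('spat',o['confidence'],cv2.minAreaRect(q[:,:2].astype(np.float32)),np.percentile(q[:,2],[5,50,95]))
cv2.imwrite('pics/m6.png',np.hstack(out))
E
```

```text
t 17.92 tcp [ 368.9 -101.4  136.3] psi 177.85 zaxis [-0.001  0.001 -1.   ] gap 76.4 F [0.8 0.2 0. ] grip 0.0
side green 165 ((605.2241821289062, -247.16529846191406), (90.71170806884766, 72.32514953613281), 0.5669196248054504) 49.8355423435556
side any 237 ((606.6576538085938, -247.16336059570312), (98.3239517211914, 72.2469482421875), 0.2685663402080536) 49.547366795368326
spat 0.69 ((423.8954162597656, -109.27552795410156), (58.50811767578125, 215.90538024902344), 89.41989135742188) [-2.41587858  4.60019626 61.35700838]
top green 626 ((605.4691162109375, -250.86587524414062), (67.55482482910156, 94.4950180053711), 88.50824737548828) 51.86691223142531
top any 785 ((606.69189453125, -250.78622436523438), (68.02709197998047, 96.89169311523438), 88.70349884033203) 52.09179300565725
spat 0.59 ((426.0445251464844, -103.28536224365234), (29.232946395874023, 216.6640625), 88.42603302001953) [-0.80296757  3.94229484 63.71806971]
```

View pics/m6.png

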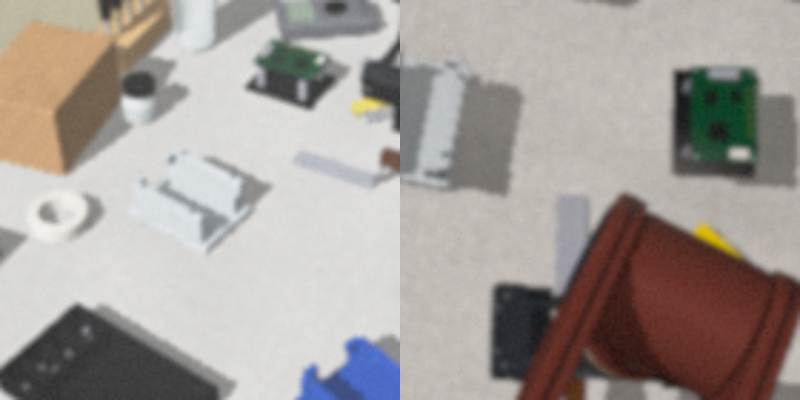

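The side view shows the spatula standing on the bench around (340,170), the empty jig, and the board on the posts at (290,60). The top view shows the board at (720,120). Now moving to grip the board.

drive_tool(commands=[[0,[0.1,-0.06,0],[0,0,0]],[0,[0.24,-0.15,0],[0,0,0.004]],[0,[0.25,-0.16,0],[0,0,0.004]],[0,[0.25,-0.16,0],[0,0,0.004]],[0,[0.25,-0.16,0],[0,0,0.004]],[0,[0.25,-0.16,0],[0,0,0]],[0,[0.25,-0.16,0],[0,0,0]],[0,[0.25,-0.16,0],[0,0,0]],[0,[0.25,-0.16,-0.05],[0,0,0]],[0,[0.24,-0.15,-0.1],[0,0,0]]])

```text
t: 18.95
eef_pos: [603.5, -250.5, 118.9]
tool_rot: [-0.0, 0.013, 1.0, 0.0]
contact_force: [0.9, -0.1, 1.2]
finger_gap: 86.9
gripper_force: 0.0
```

drive_tool(commands=[[0,[0.05,-0.02,-0.1],[0,0,0]],[0,[0,0,0],[0,0,0]],[0,[0,0,0],[0,0,0]],[0,[0,0,0],[0,0,0]],[0,[0,0,0],[0,0,0]],[0,[0,0,0],[0,0,0]],[0,[0,0,0],[0,0,0]],[0,[0,0,0],[0,0,0]],[0,[0,0,0],[0,0,0]],[0,[0,0,0],[0,0,0]]])

```text
t: 19.78
eef_pos: [607.6, -251.8, 110.9]
tool_rot: [0.0, 0.013, 1.0, -0.0]
contact_force: [1.0, -0.3, -0.4]
finger_gap: 86.8
gripper_force: 0.0
```

```bash
python3 - <<'E'
from h import *
pose()
E
```

```text
t 19.78 tcp [ 607.6 -251.8  110.9] psi 178.56 zaxis [ 0. -0. -1.] gap 86.8 F [ 1.  -0.3 -0.4] grip 0.0
```

drive_tool(commands=[[0,[0,0,-0.1],[0,0,0]],[0,[0,0,-0.15],[0,0,0]],[0,[0,0,-0.15],[0,0,0]],[0,[0,0,-0.12],[0,0,0]],[0,[0,0,-0.08],[0,0,0]],[0,[0,0,-0.05],[0,0,0]],[0,[0,0,0],[0,0,0]],[0,[0,0,0],[0,0,0]],[40,[0,0,0],[0,0,0]],[50,[0,0,0],[0,0,0]]], squeeze=20)

```text
t: 20.62
eef_pos: [608.3, -252.2, 46.6]
tool_rot: [0.001, 0.013, 1.0, -0.0]
contact_force: [-0.2, 0.2, 0.1]
finger_gap: 79.9
gripper_force: 0.0
```

drive_tool(commands=[[55,[0,0,0],[0,0,0]],[60,[0,0,0],[0,0,0]],[65,[0,0,0],[0,0,0]],[75,[0,0,0],[0,0,0]],[90,[0,0,0],[0,0,0]],[120,[0,0,0],[0,0,0]],[120,[0,0,0],[0,0,0]],[120,[0,0,0],[0,0,0]],[120,[0,0,0],[0,0,0]],[120,[0,0,0],[0,0,0]]])

```text
t: 21.45
eef_pos: [607.7, -251.7, 45.7]
tool_rot: [0.0, 0.013, 1.0, 0.0]
contact_force: [-0.9, 0.8, 3.1]
finger_gap: 63.4
gripper_force: 20.0
```

```bash
python3 - <<'E'
from h import *
pose()
E
```

```text
t 21.45 tcp [ 607.7 -251.7   45.7] psi 178.57 zaxis [ 0.  0. -1.] gap 63.4 F [-0.9  0.8  3.1] grip 20.0
```

drive_tool(commands=[[120,[0,0,0.02],[0,0,0]],[120,[0,0,0.05],[0,0,0]],[120,[0,0,0.09],[0,0,0]],[120,[0,0,0.12],[0,0,0]],[120,[0,0,0.14],[0,0,0]],[120,[0,0,0.14],[0,0,0]],[120,[0,0,0.12],[0,0,0]],[120,[0,0,0.08],[0,0,0]],[120,[0,0,0.04],[0,0,0]],[120,[0,0,0],[0,0,0]]])

```text
t: 22.28
eef_pos: [608.4, -252.2, 127.4]
tool_rot: [0.001, 0.013, 1.0, -0.001]
contact_force: [0.4, -0.5, 0.4]
finger_gap: 63.1
gripper_force: 20.0
```

```bash
python3 - <<'E'
from h import *
pose()
p,d,P,i=snap('side','side7')
C=P-[607,-251,0];k=(np.abs(C[...,:2]).max(-1)<80)&(P[...,2]>110)&(P[...,2]<145)
g=(p[...,1].astype(int)>p[...,0]+12)&(p[...,1].astype(int)>p[...,2]+5)&k
q=P[g];print(len(q),q.mean(0));A=np.c_[q[:,:2]-q[:,:2].mean(0),np.ones(len(q))];print('plane',np.linalg.lstsq(A,q[:,2],rcond=None)[0])
cv2.imwrite('pics/m7.png',cv2.resize(p[90:210,250:400,::-1],(500,400)))
E
```

```text
t 22.28 tcp [ 608.4 -252.2  127.4] psi 178.57 zaxis [ 0.002 -0.001 -1.   ] gap 63.1 F [ 0.4 -0.5  0.4] grip 20.0
53 [ 598.35347796 -230.2445912   131.11310356]
plane [1.41783683e-02 5.30589441e-02 1.31113104e+02]
```

View pics/m7.png

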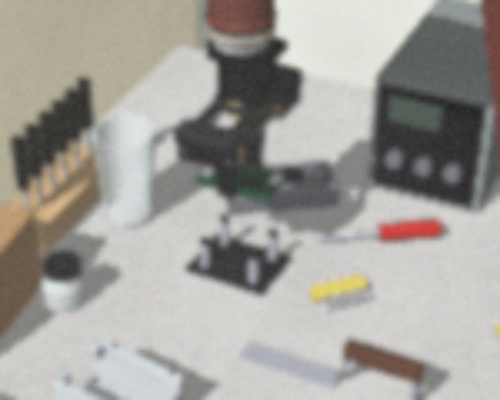

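The side view shows the board gripped and level at (240,180), with the posts empty. Now carrying it to the tray.

drive_tool(commands=[[120,[0,0.04,0],[0,0,0]],[120,[0,0.1,0],[0,0,0]],[120,[0,0.16,0],[0,0,0]],[120,[0,0.22,0],[0,0,0]],[120,[0,0.25,0],[0,0,0]],[120,[0,0.25,0],[0,0,0]],[120,[0,0.25,0],[0,0,0]],[120,[0,0.25,0],[0,0,0]],[120,[0,0.25,0],[0,0,0]],[120,[0,0.25,0],[0,0,0]]])

```text
t: 23.17
eef_pos: [606.6, -46.8, 124.9]
tool_rot: [-0.001, 0.012, 1.0, 0.0]
contact_force: [0.7, 0.1, -0.2]
finger_gap: 63.3
gripper_force: 20.0
```

drive_tool(commands=[[120,[-0.085,0.25,0],[0,0,-0.02]],[120,[-0.085,0.25,0],[0,0,-0.02]],[120,[-0.085,0.25,0],[0,0,-0.02]],[120,[-0.085,0.25,0],[0,0,-0.02]],[120,[-0.085,0.25,0],[0,0,-0.02]],[120,[-0.085,0.25,0],[0,0,-0.02]],[120,[-0.085,0.25,0],[0,0,-0.02]],[120,[-0.085,0.25,0],[0,0,-0.02]],[120,[-0.085,0.25,0],[0,0,-0.02]],[120,[-0.085,0.25,0],[0,0,-0.02]]])

```text
t: 24.0
eef_pos: [520.6, 202.6, 125.0]
tool_rot: [-0.001, 0.091, 0.996, 0.0]
contact_force: [-0.3, 0.3, -0.3]
finger_gap: 63.2
gripper_force: 20.0
```

drive_tool(commands=[[120,[0,0.25,0],[0,0,0]],[120,[0,0.25,0],[0,0,0]],[120,[0,0.25,0],[0,0,0]],[120,[0,0.23,0],[0,0,0]],[120,[0,0.2,0],[0,0,0]],[120,[0,0.15,0],[0,0,0]],[120,[0,0.1,0],[0,0,0]],[120,[0,0.06,0],[0,0,0]],[120,[0,0.04,0],[0,0,0]],[120,[0,0,0],[0,0,0]]])

```text
t: 24.83
eef_pos: [522.4, 353.4, 125.4]
tool_rot: [-0.0, 0.091, 0.996, -0.0]
contact_force: [-0.0, -0.4, -0.2]
finger_gap: 62.7
gripper_force: 20.0
```

```bash
python3 - <<'E'
from h import *
pose()
E
```

```text
t 24.83 tcp [522.4 353.4 125.4] psi 169.58 zaxis [-0. -0. -1.] gap 62.7 F [-0.  -0.4 -0.2] grip 20.0
```

drive_tool(commands=[[120,[0,0,-0.06],[0,0,0]],[120,[0,0,-0.14],[0,0,0]],[120,[0,0,-0.18],[0,0,0]],[120,[0,0,-0.18],[0,0,0]],[120,[0,0,-0.18],[0,0,0]],[120,[0,0,-0.15],[0,0,0]],[120,[0,0,-0.11],[0,0,0]],[120,[0,0,-0.08],[0,0,0]],[120,[0,0,-0.05],[0,0,0]],[120,[0,0,-0.02],[0,0,0]]])

```text
t: 25.67
eef_pos: [522.3, 352.7, 9.6]
tool_rot: [-0.0, 0.091, 0.996, -0.0]
contact_force: [0.3, 0.2, -1.2]
finger_gap: 62.8
gripper_force: 20.0
```

drive_tool(commands=[[120,[0,0,-0.02],[0,0,0]],[120,[0,0,-0.01],[0,0,0]],[120,[0,0,-0.01],[0,0,0]],[120,[0,0,0],[0,0,0]],[120,[0,0,0],[0,0,0]],[120,[0,0,0],[0,0,0]],[120,[0,0,0],[0,0,0]],[120,[0,0,0],[0,0,0]],[120,[0,0,0],[0,0,0]],[120,[0,0,0],[0,0,0]]])

```text
t: 26.5
eef_pos: [522.6, 353.2, 6.6]
tool_rot: [0.0, 0.091, 0.996, 0.0]
contact_force: [0.7, 0.6, -1.0]
finger_gap: 63.2
gripper_force: 20.0
```

Lowering the last few millimetres in small steps, watching for contact.

drive_tool(commands=[[120,[0,0,-0.01],[0,0,0]],[120,[0,0,-0.005],[0,0,0]],[120,[0,0,-0.005],[0,0,0]],[120,[0,0,0],[0,0,0]],[120,[0,0,0],[0,0,0]],[120,[0,0,0],[0,0,0]],[120,[0,0,0],[0,0,0]],[120,[0,0,0],[0,0,0]],[120,[0,0,0],[0,0,0]],[120,[0,0,0],[0,0,0]]])

```text
t: 27.33
eef_pos: [522.6, 353.2, 4.5]
tool_rot: [0.0, 0.091, 0.996, 0.0]
contact_force: [0.6, 0.1, -1.1]
finger_gap: 63.4
gripper_force: 20.0
```

drive_tool(commands=[[120,[0,0,-0.005],[0,0,0]],[120,[0,0,-0.005],[0,0,0]],[120,[0,0,0],[0,0,0]],[120,[0,0,0],[0,0,0]],[120,[0,0,0],[0,0,0]],[120,[0,0,0],[0,0,0]],[120,[0,0,0],[0,0,0]],[120,[0,0,0],[0,0,0]],[120,[0,0,0],[0,0,0]],[120,[0,0,0],[0,0,0]]])

```text
t: 28.17
eef_pos: [522.7, 353.3, 4.4]
tool_rot: [0.0, 0.091, 0.996, -0.0]
contact_force: [-1.9, -2.6, 5.2]
finger_gap: 63.2
gripper_force: 23.4
```

Contact at 5 N, so I release gently, opening only partway, and lift away.

drive_tool(commands=[[60,[0,0,0],[0,0,0]],[55,[0,0,0],[0,0,0]],[50,[0,0,0],[0,0,0]],[45,[0,0,0],[0,0,0]],[40,[0,0,0],[0,0,0]],[35,[0,0,0],[0,0,0]],[35,[0,0,0],[0,0,0]],[35,[0,0,0],[0,0,0]],[35,[0,0,0],[0,0,0]],[35,[0,0,0],[0,0,0]]])

```text
t: 29.0
eef_pos: [523.6, 354.1, 4.4]
tool_rot: [0.001, 0.091, 0.996, 0.001]
contact_force: [0.4, 2.9, 4.8]
finger_gap: 74.9
gripper_force: 2.6
```

drive_tool(commands=[[35,[0,0,0.03],[0,0,0]],[35,[0,0,0.08],[0,0,0]],[35,[0,0,0.2],[0,0,0]],[35,[0,0,0.3],[0,0,0]],[35,[0,0,0.3],[0,0,0]],[35,[0,0,0.3],[0,0,0]],[35,[0,-0.2,0.3],[0,0,0]],[35,[0,-0.3,0.2],[0,0,0]],[35,[0,-0.3,0],[0,0,0]],[35,[0,-0.3,0],[0,0,0]]])

```text
t: 29.83
eef_pos: [523.2, 242.2, 176.8]
tool_rot: [0.002, 0.091, 0.996, 0.0]
contact_force: [0.1, 0.6, -0.1]
finger_gap: 75.0
gripper_force: 0.0
```

drive_tool(commands=[[35,[0,-0.3,0],[0,0,0]],[35,[0,-0.3,0],[0,0,0]],[35,[0,-0.2,0],[0,0,0]],[35,[0,0,0],[0,0,0]],[35,[0,0,0],[0,0,0]],[35,[0,0,0],[0,0,0]],[35,[0,0,0],[0,0,0]],[35,[0,0,0],[0,0,0]],[35,[0,0,0],[0,0,0]],[35,[0,0,0],[0,0,0]]])

```text
t: 30.67
eef_pos: [522.4, 163.9, 174.4]
tool_rot: [-0.0, 0.09, 0.996, -0.0]
contact_force: [0.6, 0.6, -0.5]
finger_gap: 75.0
gripper_force: 0.0
```

```bash
python3 - <<'E'
from h import *
pose()
p,d,P,i=snap('side','side8')
pt,dt,Pt,it=snap('top','top8')
C=Pt-[523,353,0];k=(np.abs(C[...,:2]).max(-1)<80)&(Pt[...,2]<35)
g=(pt[...,1].astype(int)>pt[...,0]+12)&(pt[...,1].astype(int)>pt[...,2]+5)&k
q=Pt[g];print(len(q),cv2.minAreaRect(q[:,:2].astype(np.float32)),q[:,2].mean());A=np.c_[q[:,:2]-q[:,:2].mean(0),np.ones(len(q))];print('plane',np.linalg.lstsq(A,q[:,2],rcond=None)[0])
cv2.imwrite('pics/m8.png',np.hstack([cv2.resize(p[160:320,210:370,::-1],(400,400)),cv2.resize(pt[120:280,170:330,::-1],(400,400))]))
E
```

```text
t 30.67 tcp [522.4 163.9 174.4] psi 169.63 zaxis [-0. -0. -1.] gap 75.0 F [ 0.6  0.6 -0.5] grip 0.0
443 ((523.7139892578125, 365.4285583496094), (52.56742477416992, 101.64827728271484), 84.61405181884766) 7.113620868536797
plane [-4.30693107e-03 -3.09741288e-02  7.11362087e+00]
```

View pics/m8.png

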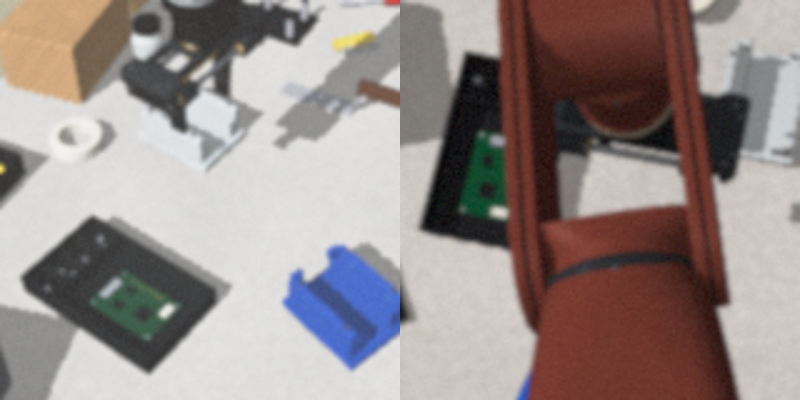

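The side view shows the board lying flat in the large bay, parts up, around (140,305). The spatula stands on the bench, nothing else has moved, and the robot is touching nothing.

```bash
python3 -c "
from bench import *
print(finish_job())"
```

```text
the job is handed in; nothing more can be done
None
```

I handed the job in at about 31 s. The last pictures show the board lying flat, parts side up, in the tray's large bay, with the spatula standing on the bench and nothing else seen out of place.

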